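# Put the broad scraper in its blade guard

### The job

Put the broad scraper away: slide its blade flat and straight into the low blade guard fixed on the bench, all the way in so that only a few millimetres of blade still show, and let go with it lying flat. Leave the narrow scraper where it lies.

Things in the scene. Friction and masses are not known exactly. Their poses are not given: they have to be found in the camera images.
- broad_scraper_handle (a point): Centre of the handle of the broad scraper, 12 mm above the tool's underside. The tool lies flat on the bench: a wooden handle 96 long, 24 wide and 24 mm high with, in front of it, a flat steel blade 60 mm wide, 3 mm thick, 74 mm long ahead of the handle, level with the tool's underside. x points along the tool to the blade edge, which is 122 mm ahead of this point; z points up. About 160 g; it balances within 10 mm of the handle centre.
- broad_scraper_tip (a point): Middle of the front edge of the broad scraper's blade, 1.5 mm above its underside; same axes as the handle point (x forward out of the blade, z up).
- narrow_scraper_handle (a point): Centre of the handle of the narrow scraper: the same handle, length and axes as the broad one, but the blade is only 30 mm wide. Not to be moved.
- guard_mouth (a point): Middle of the mouth of the blade guard's slot, 9 mm above the bench. The guard is a low box fixed to the bench, 82 deep, 112 wide, with an aluminium roof on plywood sides, about 26 mm high at its upturned front lip. The slot is open toward the robot and its floor is the bench; it is 84 mm wide, 18 mm high (bench to roof) and 72 mm deep to a closed back. x points straight into the slot, y across it, z up.
There are look-alikes about, which are no part of the job. There is more than one size of the part that bears guard_mouth; the job needs the larger.

How it is judged (in metres and radians):
At the end, for the whole second after the job is handed in: The broad scraper's blade edge is in the slot, more than 52 mm past the mouth (within 20 mm of the back) and within 20 mm of the slot's middle line; the tool points straight in within 12 degrees and lies flat within 5 degrees (x of broad_scraper_tip in the frame of guard_mouth between 0.052 and 0.08 m and y of broad_scraper_tip in the frame of guard_mouth between -0.02 and 0.02 m and z of broad_scraper_tip in the frame of guard_mouth below 0.004 m and angle between the x axis of broad_scraper_tip and the x axis of guard_mouth, either way round below 0.21 rad and angle between broad_scraper_tip's own z axis and vertical below 0.09 rad); the robot touches nothing.
It fails at once if the narrow scraper is shifted by more than 25 mm (distance of narrow_scraper_handle from where it was at the start of the episode above 0.025 m).
It also fails if it takes over 40 s, if anything falls off the work surface, if the arm or the gripper's body presses on something with over 40 N, if the wrist force passes 120 N, or if a joint passes its speed limit or range.

### The arm

A 6-joint arm with a two-finger parallel gripper is mounted at the origin on a cart in front of the work surface, level with it; the furniture and walls round the work are solid. World frame = base frame: x ahead of the robot, y to its left, z up, the work surface at z = 0. Lengths are in m, angles in degrees, forces in N, time in s.
With the tool pointing down it reaches from about 0.4 to 0.825 m from the base axis. Payload 7 kg.
Tool frame: the origin (TCP) lies between the finger pads; the fingertips stand 25 mm ahead of it and the grasp point (between the pads) lies 6 mm ahead of it (ctrl.tips_ahead is the distance from the TCP to the fingertips, in m); z points along the fingers, y is the line along which they close (so a half turn about z gives the same grasp; the last joint's range is limited). The gripper opens to 88 mm and grips with 3 to 60 N. Pads are 19 mm wide; open, the fingers measure 130 mm over their backs; the gripper's body (78 mm by 193 mm) begins 47 mm behind the grasp point.
Start: joints at [-52.305, 20.546, 0.682, 0, -70.136, -16.507], TCP at [0.244, -0.629, 0.252] pointing down, gripper open.
Joint ranges: [-176.03, 176.03], [-82.01, 121.73], [-58.28, 71.71], [-173.87, 95.51], [-174.79, -0.11], [-173.66, 173.66]. Speed limits (degrees/s): [136.94, 136.94, 172.46, 180, 180, 180].

### API

Orientations are given as [roll, pitch, yaw] about the fixed x, y, z axes, in that order (R = Rz(yaw) Ry(pitch) Rx(roll)).
In Python, from plant import ctrl, vision gives the robot as it stands. The module is installed in compiled form; this text tells all that it offers.
- The arm moves only by the tool move_arm, never from a script. Its argument "moves" is one flat list of numbers, 7 for each row, row after row: the finger opening in cm, from 0 to 8.76, then the shift along the tool's x, y, z in cm, then the turn, a rotation vector about the tool's x, y, z in rad. A call has 1 to 8 rows; each row shifts and turns the commanded pose from where the row before left it, along the tool's axes as they then stand; what a row does not reach is not made up. A row lasts 1/10 s, in which the tool goes at most 50 mm and 8.59 degrees, less where a joint would pass 70% of its speed; a pose out of reach is approached as far as the arm can. A call with a gripper value outside its range is refused whole. The fingers move at their own pace and stop on an object; the grip force is fixed at half the most. Time passes only in rows, so rows that do not move let the fingers close. It gives the time, the measured TCP pose, the force, the opening and the grip force at its end, in the units of the state.
- ctrl.get_obs(): the state, without advancing time (a new reading comes with each control period).
- vision.snapshot(name): name is "scene" or "top"; returns (picture, depth): 400x640x3 uint8, red, green, blue; 400x640 float32, m along the optical axis (not along the pixel's ray), 0 where there is no reading.
- vision.camera_model(name): a dict with "vertical_fov" (degrees; the focal length in pixels is half the picture's height over the tangent of half this angle, whatever the lens; pixels are square), "cx", "cy" (the principal point, pixels), "D" ([k1, k2, p1, p2, k3] as OpenCV has them; the pictures are not rectified), "cam_to_world" (4x4, takes a point from camera to world coordinates). Camera axes: x right, y down, z forward; pixel columns grow to the right and rows downward; lengths in m; the calibration is good to about 2 mm. A picture is of the moment at which its call begins. camera_model takes no time and is no camera call.
- ctrl.close_job(): hands the job in; it is judged then, once.
The state is a dict: "clock": time; "joint_pos": joint angles; "qvel": joint speeds; "tau": joint torques, N m; "tool_pos": TCP position; "orientation": TCP orientation; "force": force on the tool from outside, world axes, zero at the start; "moment": the same for the moment, N m; "opening": finger opening in m; "gripper_force": force on a finger pad.
Only numpy, scipy, OpenCV 4.12 (cv2) and the standard library are available. Lean on these libraries where they do the work, as an engineer would, in place of code of your own. Each camera call takes 0.05 s, during which the arm holds its last target. There are 200 camera calls.

## Working session

There is one attempt and no reset: what is moved stays moved. The work goes in short steps, Python scripts to look and compute and a tool call to move; the robot and the scene stay as the last step left them, time stands still between calls to the robot, and variables do not carry over. Pictures are saved under pics/ and viewed, at most 10 in all, crops included, and the job is handed in when it is done.

Besides the shell and the picture viewer there is one more tool, called after "Call:" as name(argument=value, ...) on one line, values as JSON. move_arm: Moves the arm, as the interface text tells. Its arguments: {"type":"object","properties":{"moves":{"type":"array"}},"required":["moves"]}

```bash
mkdir -p pics; cat > h.py <<'E'
import numpy as np, cv2
from plant import ctrl, vision
def snap(n):
    p,d=vision.snapshot(n); np.savez(f'{n}.npz',p=p,d=d); return p,d
def cloud(n,d):
    m=vision.camera_model(n); f=200/np.tan(np.radians(m['vertical_fov'])/2)
    K=np.array([[f,0,m['cx']],[0,f,m['cy']],[0,0,1.]])
    v,u=np.mgrid[0:400,0:640]
    uv=cv2.undistortPoints(np.stack([u,v],-1).reshape(-1,1,2).astype(float),K,np.array(m['D'],float)).reshape(400,640,2)
    P=np.dstack([uv*d[...,None],d]); T=np.array(m['cam_to_world'])
    W=P@T[:3,:3].T+T[:3,3]; W[d==0]=np.nan; return W
E
python3 - <<'E'
from h import *
for n in('top','scene'):
    p,d=snap(n); cv2.imwrite(f'pics/{n}1.png',p[...,::-1]); W=cloud(n,d)
    print(n,(d==0).mean())
    for v in range(40,400,80): print([tuple(np.round(W[v,u],3)) for u in (80,320,560)])
print(ctrl.get_obs())
E
```

```text
top 0.00411328125
[(np.float64(0.817), np.float64(0.423), np.float64(0.168)), (np.float64(0.899), np.float64(-0.145), np.float64(0.002)), (np.float64(0.922), np.float64(-0.846), np.float64(0.002))]
[(np.float64(0.645), np.float64(0.451), np.float64(0.093)), (np.float64(0.669), np.float64(-0.145), np.float64(-0.001)), (np.float64(0.678), np.float64(-0.816), np.float64(-0.001))]
[(np.float64(0.456), np.float64(0.496), np.float64(-0.002)), (np.float64(0.455), np.float64(-0.144), np.float64(-0.002)), (np.float64(0.453), np.float64(-0.793), np.float64(0.0))]
[(np.float64(0.188), np.float64(0.818), np.float64(-0.511)), (np.float64(0.169), np.float64(-0.149), np.float64(-0.763)), (np.float64(0.321), np.float64(-0.326), np.float64(0.66))]
[(np.float64(nan), np.float64(nan), np.float64(nan)), (np.float64(0.054), np.float64(-0.142), np.float64(-0.001)), (np.float64(0.28), np.float64(-0.283), np.float64(0.721))]
scene 0.02795703125
[(np.float64(nan), np.float64(nan), np.float64(nan)), (np.float64(2.595), np.float64(1.201), np.float64(0.105)), (np.float64(2.662), np.float64(-0.439), np.float64(0
[... 706 characters left out ...]
1), np.float64(-0.759))]
{'clock': 0.1, 'joint_pos': array([-5.23064423e+01,  2.05884623e+01,  6.39043781e-01, -1.78676073e-02,
       -7.01375168e+01, -1.65067760e+01]), 'qvel': array([-0.06265484, -0.11164613,  0.07717475,  0.01859553,  0.01775212,
       -0.0407213 ]), 'tau': array([-1.15058112e-03, -5.84164917e+01,  2.93750507e+01,  7.01559484e+00,
        1.00993115e-02, -6.34136882e-05]), 'tool_pos': array([ 0.24377786, -0.62900235,  0.25070334]), 'orientation': array([ 1.79911875e+02, -8.59782868e-03, -1.58819295e+02]), 'force': array([-0.39200182, -0.23568763, -0.62430728]), 'moment': array([-0.02982039,  0.00309831,  0.01873988]), 'gripper_force': 0.0, 'opening': 0.0876243920477703}
```

View pics/top1.png

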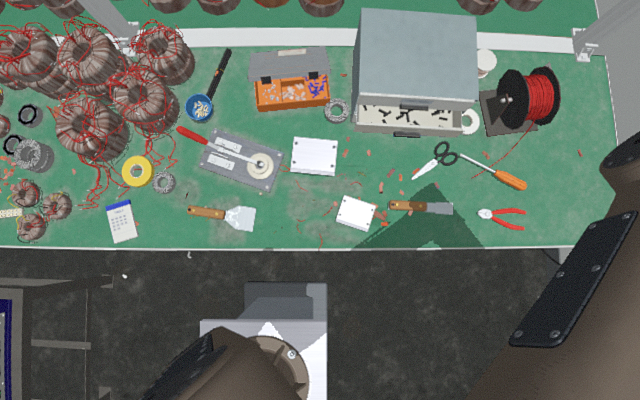

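View pics/scene1.png

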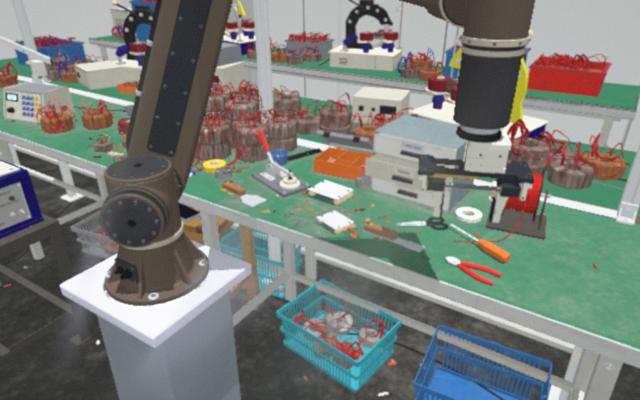

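The top view shows two scrapers: a wide-bladed one at about (222,215) and a narrow-bladed one at about (420,207). There are also two white low boxes, at (314,157), which looks larger, and at (356,212), which looks smaller. I'll enlarge this area and measure the sizes.

```bash
python3 - <<'E'
from h import *
z=np.load('top.npz');p,d=z['p'],z['d'];W=cloud('top',d)
c=p[125:240,180:460];cv2.imwrite('pics/crop1.png',cv2.resize(c,None,fx=2.8,fy=2.8,interpolation=cv2.INTER_CUBIC)[...,::-1])
def rect(name,m):
    n,l,s,c=cv2.connectedComponentsWithStats(m.astype(np.uint8))
    k=1+np.argmax(s[1:,4]);q=W[l==k];q=q[~np.isnan(q[:,0])]
    r=cv2.minAreaRect((q[:,:2]*1000).astype(np.float32))
    print(name,s[k],'rect mm',np.round(r[0],1),np.round(r[1],1),round(r[2],2),'z med/max',np.round(np.percentile(q[:,2],[5,50,95]),4),'mean',q[:,:2].mean(0).round(4))
    print(np.round(cv2.boxPoints(r)).tolist())
hsv=cv2.cvtColor(p,cv2.COLOR_RGB2HSV)
def box(u0,u1,v0,v1):
    m=np.zeros((400,640),bool);m[v0:v1,u0:u1]=1;return m
white=(hsv[...,1]<50)&(hsv[...,2]>120)
wood=(hsv[...,0]<22)&(hsv[...,1]>70)&(hsv[...,2]>70)
Z=W[...,2]
rect('guardA',box(285,345,130,182)&(Z>.013))
rect('guardA white',box(285,345,130,182)&white)
rect('guardB',box(328,384,188,238)&(Z>.013))
rect('guardB white',box(328,384,188,238)&white)
rect('bladeA',box(218,262,198,238)&(hsv[...,1]<90)&(hsv[...,2]>110))
rect('handleA',box(180,232,198,226)&wood)
rect('bladeB',box(422,460,195,222)&(hsv[...,1]<60))
rect('handleB',box(385,432,195,215)&wood)
rect('handleA z',box(180,232,198,226)&(Z>.012))
rect('handleB z',box(380,432,195,220)&(Z>.012))
np.set_printoptions(linewidth=220)
print((Z[134:182:3,288:345:4]*1000).round())
E
```

```text
guardA [ 290  137   47   39 1532] rect mm [ 566.3 -126.7] [112.1  93.2] 84.25 z med/max [0.0188 0.0218 0.0251] mean [ 0.5659 -0.1267]
[[514.0, -178.0], [607.0, -187.0], [618.0, -76.0], [526.0, -66.0]]
guardA white [ 290  136   48   40 1610] rect mm [ 570.2 -127.6] [117.3 101.4] 84.45 z med/max [0.0171 0.0216 0.0251] mean [ 0.5671 -0.1279]
[[514.0, -181.0], [615.0, -191.0], [626.0, -74.0], [525.0, -64.0]]
guardB [336 196  39  36 871] rect mm [ 419.  -232.1] [84.1 68.8] 71.29 z med/max [0.0136 0.0161 0.0191] mean [ 0.4189 -0.2316]
[[373.0, -261.0], [438.0, -283.0], [465.0, -203.0], [400.0, -181.0]]
guardB white [ 335  195   41   37 1010] rect mm [ 421.8 -234.5] [90.6 76.9] 70.46 z med/max [-0.0002  0.0157  0.0191] mean [ 0.4203 -0.2325]
[[370.0, -264.0], [443.0, -290.0], [473.0, -205.0], [401.0, -179.0]]
bladeA [ 218  198   39   40 1270] rect mm [411.   70.5] [100.7 100.3] 0.04 z med/max [-0.0025  0.0011  0.0048] mean [0.4084 0.0737]
[[361.0, 121.0], [361.0, 20.0], [461.0, 20.0], [461.0, 121.0]]
handleA [187 205  38  14 324] rect mm [424.2 147.4] [99.2 23.9] 81.18 z med/max [0.0158 0.0
[... 1187 characters left out ...]
. -0.]
 [ 1. 22. 20. 22. 22. 19. 23. 22. 25. 25. 22. 21.  2. -1.  1.]
 [ 2. 24. 22. 22. 23. 23. 19. 25. 23. 23. 20. 24.  1.  1.  5.]
 [-0. 20. 25. 18. 21. 21. 22. 20. 22. 20. 21. 21.  1.  0.  3.]
 [-3. 22. 21. 21. 24. 23. 19. 21. 23. 20. 19. 21. -1.  2.  2.]
 [-0. 25. 23. 21. 21. 20. 23. 20. 22. 21. 22. 22.  0. -1. -1.]
 [-2. 23. 20. 22. 21. 19. 20. 23. 22. 23. 19. 20. -0.  1. -1.]
 [ 1. 19. 21. 21. 21. 23. 21. 18. 21. 20. 20. 22.  1.  0.  2.]
 [ 9. 22. 26. 24. 24. 21. 20. 21. 24. 21. 21. 20.  1. -1.  0.]
 [ 1.  3. -0. -2.  1. 26. 26. 24. 28. 26. 23. 25.  2. -1.  2.]
 [ 1. -2. -3. -2. -2.  0.  3. -1. -2. -1. -2.  2.  2.  1. -2.]
 [-1. -1. -2. -3.  1.  1.  1.  2. -3.  1. -1. -1.  1.  1.  1.]]
```

View pics/crop1.png

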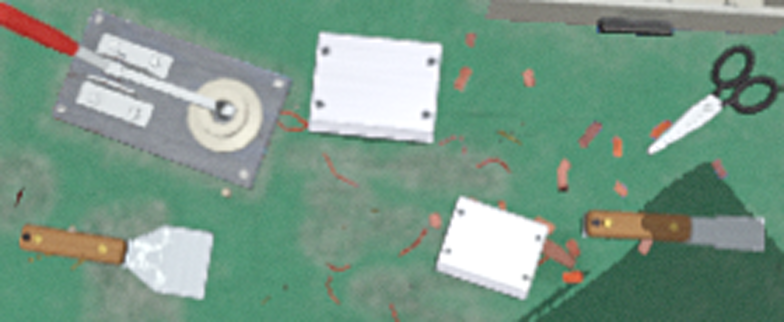

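The wide blade at (240,217) belongs to the broad scraper. The one at (438,209) is only about 31 mm wide, so it's the narrow scraper. The box at (316,157) measures about 112 mm across and 22–26 mm high, so it's the larger guard. The one at (356,212) is only about 84 mm wide and 16–19 mm high, so it's the look-alike. Next I'll refine the poses from ray–plane intersections.

```bash
cat >> h.py <<'E'
def onplane(n,uv,z):
    m=vision.camera_model(n); f=200/np.tan(np.radians(m['vertical_fov'])/2)
    K=np.array([[f,0,m['cx']],[0,f,m['cy']],[0,0,1.]])
    q=cv2.undistortPoints(np.array(uv,float).reshape(-1,1,2),K,np.array(m['D'],float)).reshape(-1,2)
    T=np.array(m['cam_to_world']);r=np.c_[q,np.ones(len(q))]@T[:3,:3].T
    return T[:3,3]+r*((z-T[2,3])/r[:,2])[:,None]
def rectz(name,m,z):
    n,l,s,c=cv2.connectedComponentsWithStats(m.astype(np.uint8))
    k=1+np.argmax(s[1:,4]);v,u=np.where(l==k);q=onplane('top',np.c_[u,v],z)[:,:2]*1000
    r=cv2.minAreaRect(q.astype(np.float32)); e=np.linalg.eigh(np.cov(q.T))
    print(name,len(q),'rect',np.round(r[0],1),np.round(r[1],1),round(r[2],2),'mean',q.mean(0).round(1),'pca',np.degrees(np.arctan2(*e[1][::-1,1])).round(1),'len/wid',np.sqrt(12*e[0]).round(1)); print(np.round(cv2.boxPoints(r)).tolist())
def box(u0,u1,v0,v1):
    m=np.zeros((400,640),bool);m[v0:v1,u0:u1]=1;return m
E
python3 - <<'E'
from h import *
z=np.load('top.npz');p=z['p'];Z=cloud('top',z['d'])[...,2];hsv=cv2.cvtColor(p,cv2.COLOR_RGB2HSV);H,S,V=[hsv[...,i].astype(int) for i in range(3)]
print('cam',np.array(vision.camera_model('top')['cam_to_world']).round(3)[:3,3])
wood=(H<22)&(S>70)&(V>70); white=(S<50)&(V>120)
rectz('handle',box(180,227,198,226)&wood,.022)
rectz('blade',box(222,262,198,238)&(S<75)&(V>120),.002)
rectz('guard',box(285,345,130,182)&white,.022)
rectz('guard depthmask',box(285,345,130,182)&(Z>.012),.022)
# guard per-column front/back edges
G=box(285,345,130,182)&white
a=[];b=[]
for u in range(296,333):
    v=np.where(G[:,u])[0];a.append((u,v.min()-.5));b.append((u,v.max()+.5))
for nm,q,zz in(('back',a,.022),('front z26',b,.026),('front z18',b,.018)):
    P=onplane('top',q,zz);k=np.polyfit(P[:,1],P[:,0],1);print(nm,'yaw',-np.degrees(np.arctan(k[0])).round(2),'x at y=-.125',np.polyval(k,-.125).round(4))
E
```

```text
cam [ 0.355 -0.136  0.939]
handle 324 rect [423.2 144.7] [95.7 23.2] 81.2 mean [423.2 143.7] pca 81.1 len/wid [23.  94.2]
[[404.0, 99.0], [427.0, 96.0], [442.0, 190.0], [419.0, 194.0]]
blade 1112 rect [410.7  64.7] [100.1  88.6] 0.05 mean [408.2  69.5] pca -169.8 len/wid [80.  94.6]
[[361.0, 109.0], [361.0, 20.0], [461.0, 20.0], [461.0, 109.0]]
guard 1610 rect [ 567.  -127.9] [114.4  94.5] 84.38 mean [ 566.8 -127.9] pca 84.4 len/wid [ 94.  114.5]
[[514.0, -180.0], [608.0, -189.0], [620.0, -76.0], [526.0, -66.0]]
guard depthmask 1532 rect [ 566.1 -126.8] [111.8  91.5] 84.23 mean [ 565.8 -126.7] pca 84.6 len/wid [ 91.6 112. ]
[[515.0, -178.0], [606.0, -187.0], [617.0, -76.0], [526.0, -67.0]]
back yaw -5.8 x at y=-.125 0.6147
front z26 yaw 2.56 x at y=-.125 0.5045
front z18 yaw 2.56 x at y=-.125 0.5058
```

Call:
move_arm(moves=[8.5,0,0,0,0,0,-0.1305,8.5,0,0,0,0,0,-0.1305,8.5,0,0,0,0,0,-0.1305,8.5,0,0,0,0,0,-0.1305,8.5,0,0,0,0,0,-0.1305,8.5,0,0,0,0,0,-0.1305,8.5,0,0,0,0,0,-0.1305,8.5,0,0,0,0,0,-0.1305])

```text
clock: 0.9
tool_pos: [0.2438, -0.6291, 0.251]
orientation: [180.0, 0.0, -98.7]
force: [0.2, -0.3, 0.5]
opening: 0.0853
gripper_force: 0.0
```

Call:
move_arm(moves=[6,-2,-4,0,0,0,0,6,-2,-4,0,0,0,0,6,-4,-2,0,0,0,0,6,-4.5,0,0,0,0,0,6,-4.5,0,0,0,0,0,6,-4.5,0,0,0,0,0,6,-4.5,0,0,0,0,0,6,-4.5,0,0,0,0,0])

```text
clock: 1.7
tool_pos: [0.3902, -0.3419, 0.2512]
orientation: [180.0, 0.0, -99.0]
force: [0.9, -0.2, 1.4]
opening: 0.0602
gripper_force: 0.0
```

Call:
move_arm(moves=[6,-4.5,0,0,0,0,0,6,-4.5,0,0,0,0,0,6,-4.5,0,0,0,0,0,6,-4.5,0,0,0,0,0,6,-4.5,0,0,0,0,0,6,-4.5,0,2,0,0,0,6,-4.5,0,2,0,0,0,6,-4.5,0,2,0,0,0])

```text
clock: 2.5
tool_pos: [0.4464, 0.0137, 0.1912]
orientation: [-180.0, 0.0, -99.0]
force: [1.1, 0.1, 0.5]
opening: 0.0602
gripper_force: 0.0
```

```bash
cat >> h.py <<'E'
from scipy.spatial.transform import Rotation as Ro
def togo(t):
    o=ctrl.get_obs();R=Ro.from_euler('xyz',o['orientation'],degrees=True)
    print('pos',o['tool_pos'].round(4),'rpy',o['orientation'].round(2),'t',o['clock'],'F',o['force'].round(1),'open',round(o['opening'],4))
    print('shift cm (tool)',(R.inv().apply(np.array(t)-o['tool_pos'])*100).round(2))
E
python3 -c "
from h import *
togo([.4213,.1326,.1])"
```

```text
pos [0.4464 0.0137 0.1912] rpy [-1.7995e+02  4.0000e-02 -9.8990e+01] t 2.5 F [1.1 0.1 0.5] open 0.0602
shift cm (tool) [-11.34   4.35   9.12]
```

Call:
move_arm(moves=[6,-4,1.5,2,0,0,0,6,-4,1.5,2,0,0,0,6,-3.3,1.3,2,0,0,0,6,0,0,3,0,0,0,6,0,0,3,0,0,0,6,0,0,0,0,0,0])

```text
clock: 3.1
tool_pos: [0.4195, 0.1288, 0.0685]
orientation: [179.7, -0.3, -99.0]
force: [0.1, -0.2, 0.5]
opening: 0.0602
gripper_force: 0.0
```

```bash
python3 - <<'E'
from h import *
togo([.4213,.1326,.029])
p,d=snap('scene');c=p[150:230,190:320];cv2.imwrite('pics/s2.png',cv2.resize(c,None,fx=5,fy=5,interpolation=cv2.INTER_CUBIC)[...,::-1])
E
```

```text
pos [0.4195 0.1288 0.0685] rpy [179.72  -0.3  -98.98] t 3.1 F [ 0.1 -0.2  0.5] open 0.0602
shift cm (tool) [-0.42 -0.14  3.95]
```

View pics/s2.png

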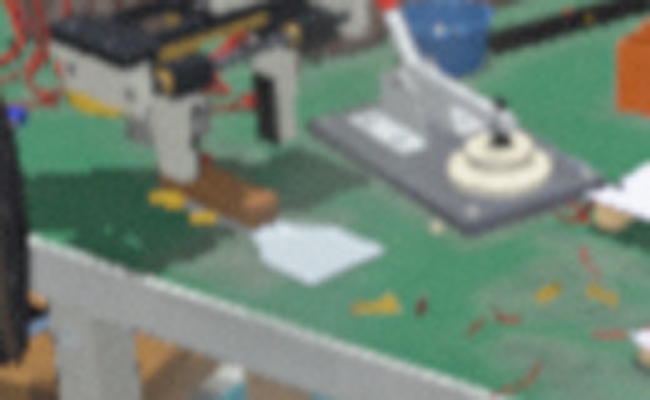

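The fingers are either side of the broad scraper's handle (crop (175,150) and (280,110)), with the blade lying clear to the right at (320,255). Next I descend and close.

Call:
move_arm(moves=[6,-0.4,-0.1,2,0,0,0,6,0,0,1.9,0,0,0,6,0,0,0,0,0,0,1.5,0,0,0,0,0,0,1.5,0,0,0,0,0,0,1.5,0,0,0,0,0,0,1.5,0,0,0,0,0,0,1.5,0,0,0,0,0,0])

```text
clock: 3.95
tool_pos: [0.4236, 0.1341, 0.033]
orientation: [-180.0, 0.0, -99.0]
force: [-1.5, -0.4, 1.5]
opening: 0.0256
gripper_force: 0.4
```

Call:
move_arm(moves=[1.5,0,0,0,0,0,0,1.5,0,0,0,0,0,0,1.5,0,0,-1,0,0,0,1.5,0,0,-2,0,0,0,1.5,0,0,-2,0,0,0,1.5,0,0,-2,0,0,0,1.5,0,0,0,0,0,0])

```text
clock: 4.65
tool_pos: [0.4248, 0.135, 0.1053]
orientation: [-179.8, 0.2, -99.0]
force: [0.6, 0.0, -1.6]
opening: 0.0235
gripper_force: 30.0
```

Call:
move_arm(moves=[1.5,2,0,-3,0,0,0,1.5,4,0,-2,0,0,0,1.5,4,0,-1,0,0,0,1.5,4,0,0,0,0,0,1.5,4,-1.3,0,0,0,0,1.5,4,0,0,0,0,0,1.5,2.6,0,0,0,0,0,1.5,0,0,0,0,0,-0.1])

```text
clock: 5.45
tool_pos: [0.3963, -0.1134, 0.1619]
orientation: [179.9, -0.0, -93.4]
force: [0.2, -0.0, -1.8]
opening: 0.0235
gripper_force: 30.0
```

Call:
move_arm(moves=[1.5,0,0,0,0,0,-0.139,1.5,0,0,0,0,0,-0.139,1.5,0,0,0,0,0,-0.139,1.5,0,0,0,0,0,-0.139,1.5,0,0,0,0,0,-0.139,1.5,0,0,0,0,0,-0.139,1.5,0,0,0,0,0,-0.139,1.5,0,0,0,0,0,-0.139])

```text
clock: 6.25
tool_pos: [0.3973, -0.1111, 0.1621]
orientation: [180.0, 0.1, -29.2]
force: [-0.1, 0.1, -0.7]
opening: 0.0239
gripper_force: 30.0
```

Call:
move_arm(moves=[1.5,0,0,0,0,0,-0.139,1.5,0,0,0,0,0,-0.139,1.5,0,0,0,0,0,-0.139,1.5,0,0,0,0,0,0,1.5,0,0,0,0,0,0])

```text
clock: 6.75
tool_pos: [0.3976, -0.1111, 0.1623]
orientation: [180.0, 0.0, -5.9]
force: [0.8, 0.2, -2.3]
opening: 0.0238
gripper_force: 30.0
```

```bash
python3 - <<'E'
from h import *
togo([.3955,-.1106,.045])
p,d=snap('scene');c=p[130:290,220:420];cv2.imwrite('pics/s3.png',cv2.resize(c,None,fx=3.7,fy=3.7,interpolation=cv2.INTER_CUBIC)[...,::-1])
E
```

```text
pos [ 0.3976 -0.1111  0.1623] rpy [ 1.80e+02  3.00e-02 -5.91e+00] t 6.75 F [ 0.8  0.2 -2.3] open 0.0238
shift cm (tool) [-0.2  -0.03 11.73]
```

View pics/s3.png

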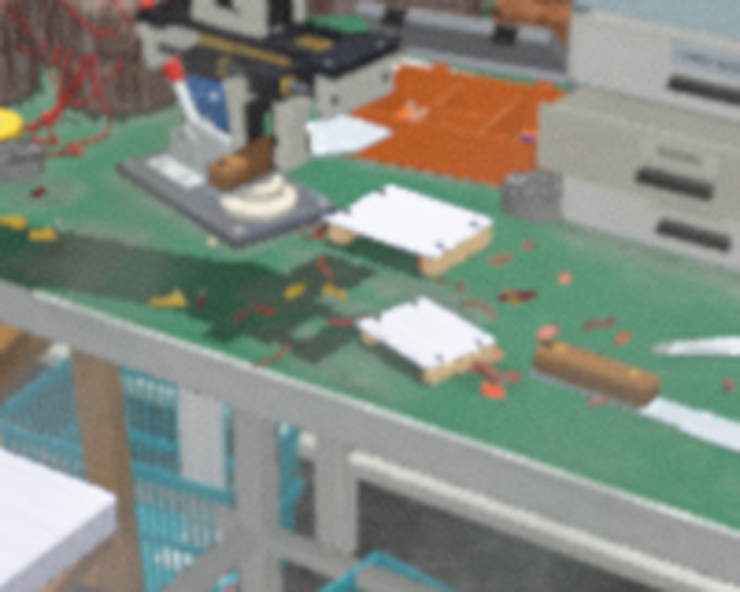

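The scraper is held level, with its blade at crop (345,135) pointing toward the larger guard (crop (410,220)), whose mouth is open. Descending in front of the mouth.

Call:
move_arm(moves=[1.5,-0.2,0,3,0,0,0,1.5,0,0,3,0,0,0,1.5,0,0,3,0,0,0,1.5,0,0,2,0,0,0,1.5,0,0,1,0,0,0,1.5,0,0,0.4,0,0,0,1.5,0,0,0,0,0,0,1.5,0,0,0,0,0,0])

```text
clock: 7.6
tool_pos: [0.3963, -0.1108, 0.0391]
orientation: [-180.0, -0.0, -5.7]
force: [0.2, 0.2, -0.7]
opening: 0.024
gripper_force: 30.0
```

```bash
python3 - <<'E'
from h import *
togo([.3955,-.1106,.037])
p,d=snap('top');W=cloud('top',d);c=p[120:250,260:390];cv2.imwrite('pics/t4.png',cv2.resize(c,None,fx=4.5,fy=4.5,interpolation=cv2.INTER_CUBIC)[...,::-1])
p,d=snap('scene');c=p[160:250,270:380];cv2.imwrite('pics/s4.png',cv2.resize(c,None,fx=6,fy=6,interpolation=cv2.INTER_CUBIC)[...,::-1])
E
```

```text
pos [ 0.3963 -0.1108  0.0391] rpy [-1.7999e+02 -5.0000e-02 -5.7000e+00] t 7.6 F [ 0.2  0.2 -0.7] open 0.024
shift cm (tool) [-0.09 -0.01  0.21]
```

View pics/t4.png

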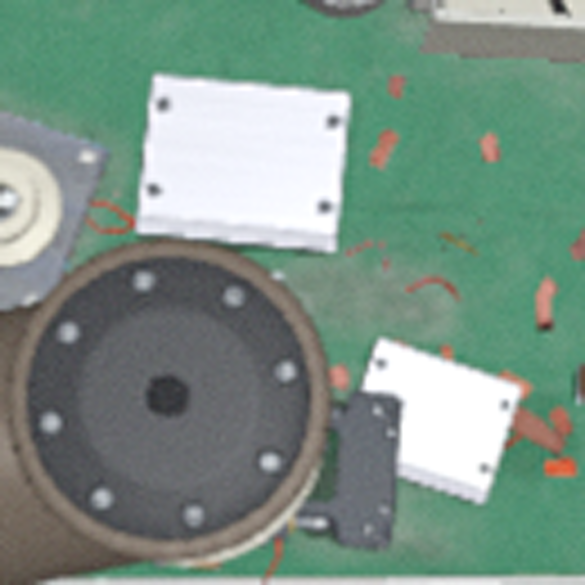

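View pics/s4.png

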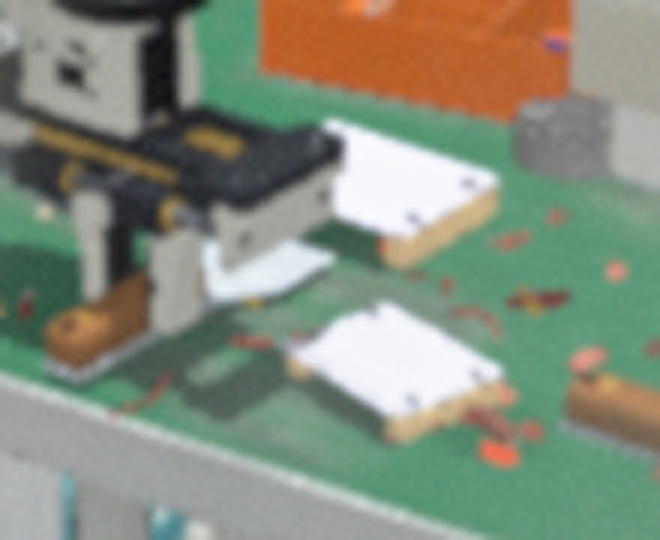

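In the top crop, the guard (245,160) lies square ahead of the gripper, with a roughly 9 mm lip band along its front edge. In the scene crop the blade (265,265) is level, low and aimed at the open mouth. Inserting in small steps.

Call:
move_arm(moves=[1.5,0,0,0.2,0,0,0,1.5,1,0,0,0,0,0,1.5,1,0,0,0,0,0,1.5,1,0,0,0,0,0,1.5,1,0,0,0,0,0,1.5,0,0,0,0,0,0])

```text
clock: 8.3
tool_pos: [0.4376, -0.1149, 0.0365]
orientation: [180.0, -0.0, -5.7]
force: [-0.6, -0.0, -1.4]
opening: 0.0239
gripper_force: 30.0
```

Call:
move_arm(moves=[1.5,1,0,0,0,0,0,1.5,1,0,0,0,0,0,1.5,1,0,0,0,0,0,1.5,0.7,0,0,0,0,0,1.5,0.4,0,0,0,0,0,1.5,0,0,0,0,0,0,1.5,0,0,0,0,0,0])

```text
clock: 9.0
tool_pos: [0.4761, -0.1189, 0.0364]
orientation: [180.0, 0.0, -5.7]
force: [-1.0, -0.0, -0.7]
opening: 0.024
gripper_force: 30.0
```

```bash
python3 - <<'E'
from h import *
togo([.4785,-.1186,.031])
p,d=snap('scene');c=p[160:250,270:380];cv2.imwrite('pics/s5.png',cv2.resize(c,None,fx=6,fy=6,interpolation=cv2.INTER_CUBIC)[...,::-1])
E
```

```text
pos [ 0.4761 -0.1189  0.0364] rpy [ 1.80e+02  3.00e-02 -5.67e+00] t 9.0 F [-1.  -0.  -0.7] open 0.024
shift cm (tool) [ 0.24 -0.05  0.54]
```

View pics/s5.png

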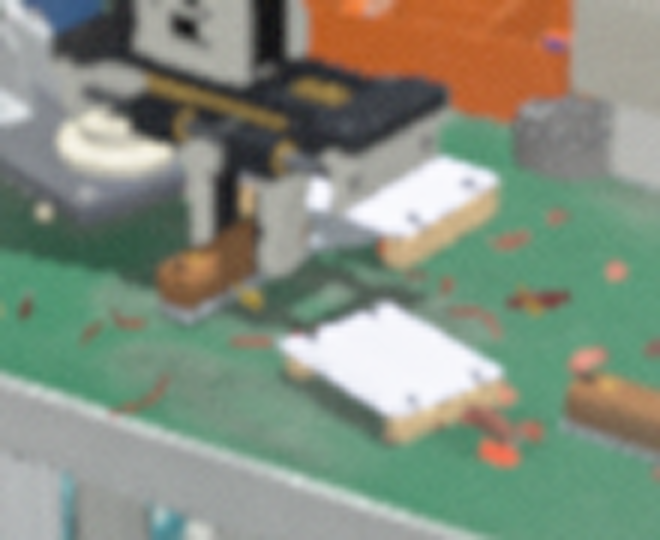

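The blade is under the roof. Only a strip still shows at crop (325,225), and there's no contact force. Advancing slightly and lowering to the bench.

Call:
move_arm(moves=[1.5,0.2,0,0.2,0,0,0,1.5,0,0,0.2,0,0,0,1.5,0,0,0,0,0,0,1.5,0,0,0,0,0,0])

```text
clock: 9.45
tool_pos: [0.4787, -0.119, 0.0329]
orientation: [-180.0, -0.0, -5.6]
force: [-1.3, 1.6, 4.9]
opening: 0.0239
gripper_force: 30.0
```

Call:
move_arm(moves=[1.5,0,0,0.1,0,0,0,1.5,0,0,0,0,0,0,1.5,0,0,0,0,0,0])

```text
clock: 9.75
tool_pos: [0.4787, -0.119, 0.0329]
orientation: [180.0, -0.1, -5.6]
force: [-5.3, 1.9, 18.8]
opening: 0.0238
gripper_force: 30.0
```

Call:
move_arm(moves=[1.5,0,0,-0.1,0,0,0,1.5,0,0,0,0,0,0,5,0,0,0,0,0,0,5,0,0,0,0,0,0,5,0,0,0,0,0,0,5,0,0,0,0,0,0])

```text
clock: 10.35
tool_pos: [0.4784, -0.1191, 0.0324]
orientation: [180.0, 0.0, -5.7]
force: [-0.1, -0.2, -0.4]
opening: 0.048
gripper_force: 0.0
```

Call:
move_arm(moves=[5,0,0,-1,0,0,0,5,0,0,-2,0,0,0,5,0,0,-4,0,0,0,5,0,0,-4,0,0,0,5,0,0,-4,0,0,0,5,0,0,-4,0,0,0])

```text
clock: 10.95
tool_pos: [0.478, -0.1191, 0.2252]
orientation: [-180.0, -0.0, -5.7]
force: [1.2, 0.4, -0.3]
opening: 0.0501
gripper_force: 0.0
```

Call:
move_arm(moves=[5,0,-4,0,0,0,0,5,0,-4,0,0,0,0,5,0,-4,0,0,0,0,5,0,-4,0,0,0,0,5,0,-4,0,0,0,0,5,0,-4,0,0,0,0,5,0,-4,0,0,0,0,5,0,-4,0,0,0,0])

```text
clock: 11.75
tool_pos: [0.5098, 0.201, 0.2235]
orientation: [-180.0, -0.0, -5.6]
force: [0.5, -0.5, 0.3]
opening: 0.0501
gripper_force: 0.0
```

```bash
python3 - <<'E'
from h import *
togo([.4785,-.1186,.031])
p,d=snap('top');W=cloud('top',d);hsv=cv2.cvtColor(p,cv2.COLOR_RGB2HSV)
cv2.imwrite('pics/t6.png',cv2.resize(p[120:250,260:390],None,fx=4.5,fy=4.5,interpolation=cv2.INTER_CUBIC)[...,::-1])
rectz('handle',box(295,335,178,225)&(hsv[...,0]<22)&(hsv[...,1]>70)&(hsv[...,2]>70),.022)
E
```

```text
pos [0.5098 0.201  0.2235] rpy [-1.7997e+02 -3.0000e-02 -5.6500e+00] t 11.75 F [ 0.5 -0.5  0.3] open 0.0501
shift cm (tool) [2.000e-02 3.212e+01 1.924e+01]
handle 313 rect [ 466.  -115.5] [23.7 88.6] 84.25 mean [ 465.3 -115.7] pca 173.2 len/wid [24.  87.6]
[[421.0, -123.0], [509.0, -132.0], [511.0, -108.0], [423.0, -99.0]]
```

View pics/t6.png

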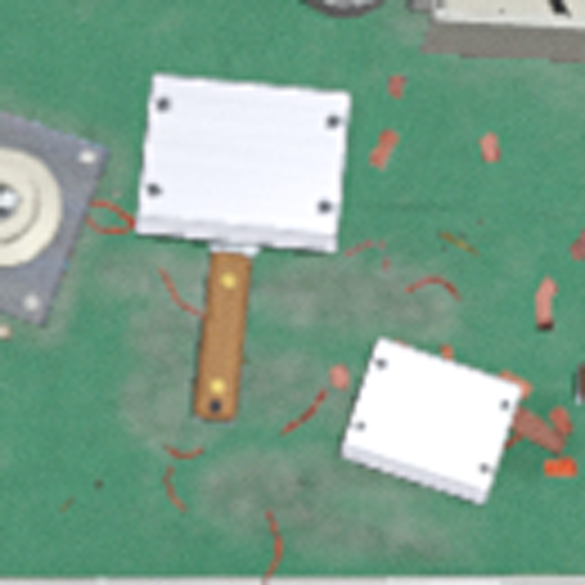

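In the top crop, the broad scraper lies straight in the guard with its handle at (222,335). About 6 mm of blade shows at (233,250), and the gripper is clear. The measured yaw is about -6°, matching the guard, and the tip is about 58–60 mm past the mouth, within the required window. Handing in.

```bash
python3 -c "
from plant import ctrl
print(ctrl.close_job())"
```

```text
the job is handed in; nothing more can be done
None
```

The broad scraper is in the larger guard, lying flat and straight, with its blade edge about 58–60 mm past the mouth by camera measurement; I let go, left the narrow scraper alone and handed the job in at about 12 s, but no verdict came back.

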